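# Refit the hob knob and hold it pressed in

### The job

The control knob has come off the little gas hob, and someone has left the red ring cutter standing round its bare spindle. Lift the cutter off and lay it flat in the white tray, then turn the black knob so that its pointer line matches the flat of the D-shaped spindle, push it fully home on the spindle and press it in all the way against the spring, as for lighting. Finish while still holding the knob pressed in, the cutter lying in the tray and the other baking things left where they are.

Things in the scene. Friction and masses are not known exactly. Their poses are not given: they have to be found in the camera images.
- hob: white one-burner table-top gas hob, 320 x 240 mm, fixed to the table; its flat top is 60 mm above the table. Origin on the table under its centre; the burner and pan rest (up to 28 mm above its top) are at +x of it, the bare spindle 112 mm to -x of its origin, on its y = 0 line
- spindle_tip (a point): centre of the upper end of the brass D-shaped spindle: upright, 12 mm thick, one flat 3 mm from its axis, edge chamfered 1.5 mm; the tip is 26 mm above the hob's top. z up; x points out of the flat, as does the red mark on the silver disc round the spindle's foot. The spindle slides 6 mm down against a spring; it does not turn under ordinary forces
- spindle (a joint): how far the spindle is pressed down: 0 free, 0.006 m at the stop. The spring needs 4 N to start and 10 N at the stop
- knob: black cooker knob standing mouth down on the table, about 60 g, 40 mm high: a round skirt 48 mm across and 20 mm high carries a grip bar 44 mm long (x), 14 mm wide (y) and 20 mm high. Origin at the centre of its underside, z up, x along the white pointer line that runs from the bar's middle to one end
- knob_hole (a point): mouth of the knob's D-shaped hole, at the knob's origin and with its axes: 18 mm deep, about 0.8 mm larger all round than the spindle, mouth flared. Its flat is on the pointer's side (+x), so it fits only with the knob's x along the spindle's x. Fully home, the hole's end rests on the spindle's tip, the mouth 18 mm below the tip: 8 mm above the hob, 2 mm when pressed to the stop
- cutter: red ring cutter, 50 mm outside, 43 mm inside, 25 mm high, 30 g, standing on the hob's top with the spindle inside it; open at both ends. Origin at the centre of its underside, z up
- tray: white open tray, 170 mm (x) by 130 mm (y) outside, walls 4 mm thick and 20 mm high, loose on the table, 350 g. Origin under its centre, z up; its inner floor is about 4 mm above the table
- stamp: white cookie stamp: disc 52 mm across and 9 mm thick with a small finger bar on top (21 mm high in all; no pointer line), loose; origin under its centre; leave alone
- steel_cutter: plain steel ring cutter, 60 mm across, 30 mm high, loose; origin at the centre of its underside; leave alone
- yellow_cutter: small yellow ring cutter, 44 mm across, 20 mm high, loose; origin at the centre of its underside; leave alone
- rolling_pin: wooden rolling pin lying along its x axis, 400 mm long, 44 mm thick, loose; origin under its middle; leave alone
- flour_jar: glass jar with a lid, 90 mm across, 140 mm high, loose; origin under its centre; leave alone
- mug: white mug, 80 mm across, 95 mm high, loose; origin under its centre; leave alone
- green_cup: green cup, 76 mm across, 85 mm high, loose; origin under its centre; leave alone

How it is judged:
On the way, in this order (a step that is already met when the one before it is completed fails the run):
1. the red cutter lies flat in the tray, let go (x of cutter in the frame of tray between -0.062 and 0.062 m and y of cutter in the frame of tray between -0.042 and 0.042 m and z of cutter in the frame of tray below 0.012 m and angle between cutter's own z axis and vertical below 0.15 rad and contact force between cutter and the fingers below 0.2 N and linear speed of cutter below 0.05 m/s), for 0.2 s.
2. the knob is fully home on the spindle, its flat on the spindle's flat (z of knob in the frame of spindle_tip below -0.016 m and horizontal distance between knob and spindle_tip below 0.003 m and angle between the x axis of knob and the x axis of spindle_tip, either way round below 0.25 rad and angle between knob's own z axis and vertical below 0.12 rad), for 0.1 s.
At the end, for the whole second after the job is handed in: Knob home on the spindle (16 mm or more over it, within 3 mm of its axis and 0.25 rad of its flat, upright within 0.12 rad), held by the gripper with the spindle pressed in at least 4.5 of its 6 mm; red cutter flat (0.15 rad) on the tray floor, not touched by the fingers (all of step 2 and value of joint spindle above 0.0045 m and contact force between knob and the fingers above 1 N and x of cutter in the frame of tray between -0.062 and 0.062 m and y of cutter in the frame of tray between -0.042 and 0.042 m and z of cutter in the frame of tray below 0.012 m and angle between cutter's own z axis and vertical below 0.15 rad and contact force between cutter and the fingers below 0.2 N); the arm keeps its last pose, push and grip.
It fails at once if one of the other baking things is moved more than 40 mm (distance of any of stamp, steel_cutter, yellow_cutter, rolling_pin, flour_jar, mug, green_cup from where it was at the start of the episode above 0.04 m).
It also fails if it takes over 61 s, if anything falls off the work surface, if the arm or the gripper's body presses on something with over 40 N, if the wrist force passes 120 N, or if a joint passes its speed limit or range.

### The arm

A 6-joint arm with a two-finger parallel gripper is mounted at the origin on the work surface. World frame = base frame: x ahead of the robot, y to its left, z up, the work surface at z = 0. Lengths are in m, angles in rad, forces in N, time in s.
With the tool pointing down it reaches from about 0.3 to 0.825 m from the base axis. Payload 5.4 kg.
Tool frame: the origin (TCP) lies on the front face of the gripper's body, between the roots of the fingers; the fingertips stand 88 mm ahead of it and the grasp point (between the pads) lies 69 mm ahead of it (env.tcp_to_grasp is the distance from the TCP to the grasp point, in m); z points along the fingers, y is the line along which they close (so a half turn about z gives the same grasp; the last joint's range is limited). The gripper opens to 92 mm and grips with 3 to 60 N. Pads are 20 mm wide; open, the fingers measure 128 mm over their backs; the gripper's body (75 mm by 189 mm) begins 69 mm behind the grasp point.
Start: joints at [1.079, 0.158, 1.597, -0, 1.386, -0.21], TCP at [0.16, 0.552, 0.303] pointing down, gripper open.
Joint ranges: [-2.91, 2.91], [-0.94, 2.29], [0.18, 2.7], [-1.29, 4.43], [0.17, 2.64], [-3, 3]. Speed limits (rad/s): [2.57, 2.57, 3.14, 3.14, 3.14, 3.14].

### API

Orientations are given as a unit quaternion [x, y, z, w].
In Python, from station import env gives the robot as it stands.
- The arm moves only by the tool nudge_tcp, called after "Request:" as a command line: name --pt "numbers of a row" for each row, then --argument value for the rest. Schema: {"type":"object","properties":{"plan":{"type":"array","items":{"type":"object","properties":{"d":{"type":"array","items":{"type":"number"},"minItems":3,"maxItems":3},"twist":{"type":"number"}},"additionalProperties":false},"minItems":1,"maxItems":8},"aperture":{"type":"number"},"only":{"type":"string"},"quiet":{"type":"boolean"},"lines":{"type":"string"}},"required":["plan"],"additionalProperties":false}. plan is a list of rows, 1 to 8 of them, each an object with the fields d (a list: dx, dy, dz in m), twist (a turn about the tool's z in rad); a field left out counts as zero; each row is the pose to reach, as a shift and turn from the pose commanded when the call began, along the tool's axes at that moment; what a row does not reach only later rows make up. A row lasts 1/12 s, in which the tool goes at most 0.0417 m and 0.125 rad, less where a joint would pass 70% of its speed; a pose out of reach is approached as far as the arm can. aperture is the finger opening in m, set as the call begins (left out keeps the last). The fingers move at their own pace and stop on an object; the grip force is fixed at half the most. Time passes only in rows, so rows that do not move let the fingers close. The tool returns the time, the measured TCP pose, the force, the opening and the grip force at its end. only (a regular expression) keeps the lines of the reply that match it, lines (a string "A,B") keeps lines A to B, and quiet returns only ok. Input that does not fit is refused with a message, and nothing moves.
- env.state(): the state, without advancing time (a new reading comes with each control period).
- env.snapshot(name): name is "side" or "top" or "wrist"; returns a dict with "color" (480x640x3 uint8, red, green, blue), "fx", "fy", "cx", "cy" (pixels), "R" (3x3) and "t" (3): a world point X has camera coordinates R X + t. Camera axes: x right, y down, z forward; pixel columns grow to the right and rows downward; lengths in m; the calibration is good to about 2 mm. A picture is of the moment at which its call begins. There is no depth.
- env.hand_in(): hands the job in; it is judged then, once.
The state is a dict: "t": time; "qpos": joint angles; "qvel": joint speeds; "tau": joint torques, N m; "tool_pos": TCP position; "tcp_rot": TCP orientation; "ft_force": force on the tool from outside, world axes, zero at the start; "moment": the same for the moment, N m; "grip_width": finger opening in m; "finger_force": force on a finger pad.
Only numpy, scipy, OpenCV 4.12 (cv2) and the standard library are available. Lean on these libraries where they do the work, as an engineer would, in place of code of your own. Each camera call takes 0.05 s, during which the arm holds its last target. There are 200 camera calls.

## Working session

There is one attempt and no reset: what is moved stays moved. The work goes in short steps, Python scripts to look and compute and a tool call to move; the robot and the scene stay as the last step left them, time stands still between calls to the robot, and variables do not carry over. Pictures are saved under pics/ and viewed, at most 10 in all, crops included, and the job is handed in when it is done.

```bash
ls; mkdir -p pics
```

Run:
```python
from station import env
import cv2
for n in("top","side"):
    s=env.snapshot(n); cv2.imwrite(f"pics/{n}0.png",s["color"][:,:,::-1]); print(n,s["fx"],s["cx"],s["cy"],s["R"],s["t"])
st=env.state();print(st["t"],st["tool_pos"],st["tcp_rot"],st["grip_width"])
```

```text
pics
station.py
top 489.07874062694776 319.89758909530696 242.14086029140472 [[ 0.00872552 -0.99993981  0.00665171]
 [-0.9850136  -0.00974077 -0.17220141]
 [ 0.17225584 -0.00504947 -0.9850393 ]] [-0.03336877  0.59948863  1.06671816]
side 552.6341151270387 318.5116000679234 230.94124997964104 [[ 0.99141496 -0.12794768 -0.02694023]
 [-0.08444712 -0.46926533 -0.87901009]
 [ 0.09982518  0.87373877 -0.47604148]] [-0.58026491  0.11969289  1.33987341]
0.1 [0.15970748 0.55193243 0.30180597] [ 1.40433238e-01  9.90089777e-01 -8.08040468e-04 -2.92666130e-04] 0.09217621354839299
```

View pics/top0.png

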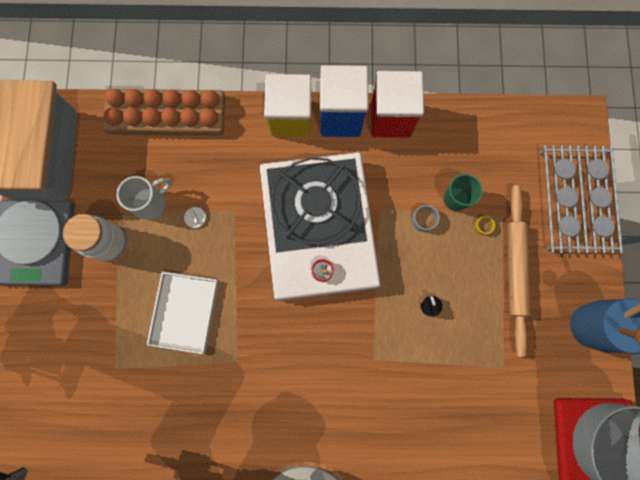

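View pics/side0.png

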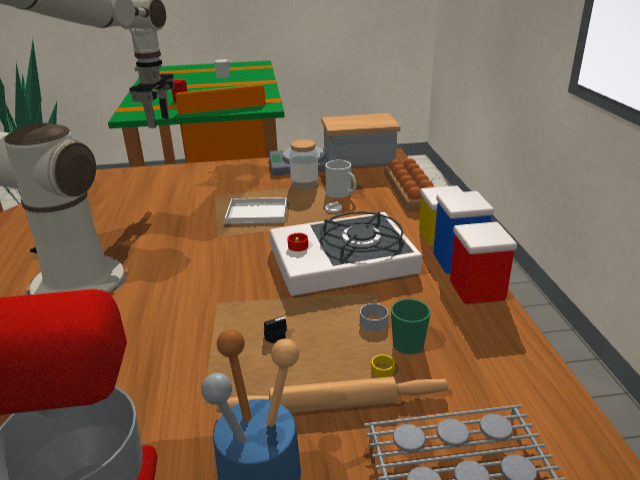

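The top view shows the red cutter at about (322,270), the knob at (431,306), the tray at (183,312) and the hob's front corners at (275,298) and (378,290). The stamp, steel cutter, yellow cutter and cup are all clear of the paths. Next I'll measure.

Create h.py:
```python
from station import env
import numpy as np, cv2
def K(s): return np.array([[s["fx"],0,s["cx"]],[0,s["fy"],s["cy"]],[0,0,1.]])
def ray(s,uv,z):
    R,t=np.array(s["R"]),np.array(s["t"]); c=-R.T@t
    d=R.T@np.linalg.inv(K(s))@[uv[0],uv[1],1]
    return c+d*(z-c[2])/d[2]
def proj(s,X):
    p=K(s)@(np.array(s["R"])@X+np.array(s["t"])); return p[:2]/p[2]
def two(s1,u1,s2,u2):
    P=[K(s)@np.c_[s["R"],s["t"]] for s in(s1,s2)]
    X=cv2.triangulatePoints(P[0],P[1],np.float64(u1),np.float64(u2)).ravel(); return X[:3]/X[3]
def blob(m,box=None):
    m=m.astype(np.uint8)
    if box:
        k=np.zeros_like(m);x0,y0,x1,y1=box;k[y0:y1,x0:x1]=1;m=m*k
    c=max(cv2.findContours(m,cv2.RETR_EXTERNAL,cv2.CHAIN_APPROX_NONE)[0],key=cv2.contourArea)
    return c
def delta(p,yaw=None):
    """shift in tool axes from measured TCP to world point p"""
    from scipy.spatial.transform import Rotation as Ro
    st=env.state(); R=Ro.from_quat(st["tcp_rot"]).as_matrix()
    return R.T@(np.array(p)-st["tool_pos"]), np.degrees(np.arctan2(R[1,1],R[0,1]))
```

Run:
```python
from h import *
T=env.snapshot("top");S=env.snapshot("side")
im=T["color"].astype(int);r,g,b=im[...,0],im[...,1],im[...,2]
hs=cv2.cvtColor(T["color"],cv2.COLOR_RGB2HSV)
c=blob((r>110)&(g<70)&(b<70),(300,250,345,295));print("cutter",cv2.fitEllipse(c),cv2.boundingRect(c))
e=cv2.fitEllipse(c)[0];print(ray(T,e,.085),ray(T,e,.0725))
w=blob((im.min(2)>130),(140,265,225,360));m=cv2.minAreaRect(w);print("tray",m);print([ray(T,p,.02).round(3) for p in cv2.boxPoints(m)],ray(T,m[0],.02))
k=blob((im.max(2)<60),(410,285,455,325));print("knob",cv2.minAreaRect(k),cv2.boundingRect(k)); print(ray(T,cv2.minAreaRect(k)[0],.02))
for u in[(261,163),(360,154),(378,290),(275,298)]:print(ray(T,u,.06))
a=cv2.resize(T["color"][245:300,265:385],None,fx=5,fy=5,interpolation=cv2.INTER_CUBIC)
d=cv2.resize(T["color"][285:325,410:455],None,fx=7,fy=7,interpolation=cv2.INTER_CUBIC)
d=cv2.copyMakeBorder(d,0,0,0,600-d.shape[1],cv2.BORDER_CONSTANT)
cv2.imwrite("pics/c1.png",np.vstack([a,d])[:,:,::-1])
```

```text
cutter ((322.4300842285156, 268.01934814453125), (16.000593185424805, 19.27863311767578), 97.44332122802734) (313, 260, 19, 7)
[ 0.53630719 -0.0336951   0.085     ] [ 0.53781834 -0.03383018  0.0725    ]
tray ((181.23277282714844, 312.0431213378906), (57.5037956237793, 77.2786865234375), 10.491477012634277)
[array([0.365, 0.364, 0.02 ]), array([0.539, 0.344, 0.02 ]), array([0.516, 0.211, 0.02 ]), array([0.343, 0.235, 0.02 ])] [0.43956145 0.28852441 0.02      ]
knob ((431.75006103515625, 305.7500305175781), (19.091880798339844, 19.798988342285156), 45.0) (421, 296, 21, 20)
[ 0.45907362 -0.28711735  0.02      ]
[0.78465922 0.11143552 0.06      ]
[ 0.80927647 -0.12001594  0.06      ]
[ 0.49110333 -0.15854356  0.06      ]
[0.47121372 0.07106408 0.06      ]
```

View pics/c1.png

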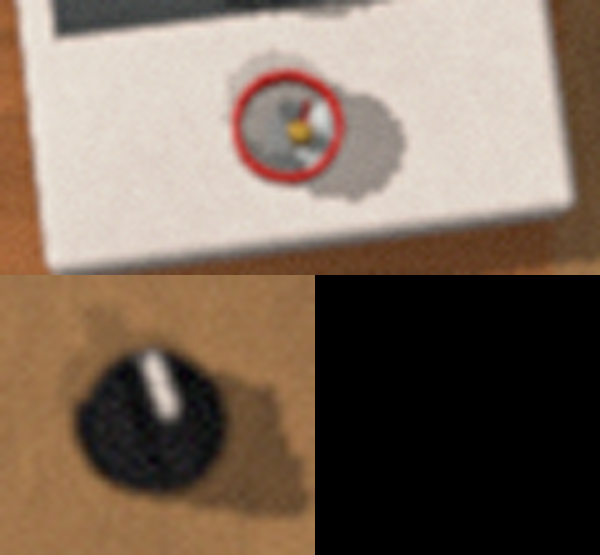

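Measured hob: yaw about 7°, sides 0.317 × 0.232 m, which matches the sizes given. Predicted spindle (0.528,-0.038); the cutter is close to it. In the crop, the pointer runs from (434,304.6) to (431.4,296). Now I'll move over the cutter.

Run:
```python
from h import *
T=env.snapshot("top")
print("cut",ray(T,(322.8,270.4),.085),"tip",ray(T,(325,271),.086),"mark",ray(T,(326,267),.06))
a,b=ray(T,(434.3,304.6),.04),ray(T,(431.4,296),.04);print("knob",a,b,np.degrees(np.arctan2(*(b-a)[1::-1])))
print(delta([.533,-.036,.27]))
```

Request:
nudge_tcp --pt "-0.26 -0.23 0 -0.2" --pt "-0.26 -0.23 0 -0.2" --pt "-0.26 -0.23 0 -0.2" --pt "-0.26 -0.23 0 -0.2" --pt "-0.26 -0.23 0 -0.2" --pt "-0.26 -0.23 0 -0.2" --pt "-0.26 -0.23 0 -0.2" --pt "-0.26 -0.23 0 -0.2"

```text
refused: plan[0]: [-0.26, -0.23, 0, -0.2] is not of type 'object' (schema: type "object"). Nothing was moved.
```

Wrong form. The message asks for a list of objects, one for each row, so I'll send the same numbers that way.

Request:
nudge_tcp --plan '[{"d":[-0.26, -0.23, 0], "twist":-0.2}, {"d":[-0.26, -0.23, 0], "twist":-0.2}, {"d":[-0.26, -0.23, 0], "twist":-0.2}, {"d":[-0.26, -0.23, 0], "twist":-0.2}, {"d":[-0.26, -0.23, 0], "twist":-0.2}, {"d":[-0.26, -0.23, 0], "twist":-0.2}, {"d":[-0.26, -0.23, 0], "twist":-0.2}, {"d":[-0.26, -0.23, 0], "twist":-0.2}]'

```text
t: 0.92
tool_pos: [0.3378, 0.2706, 0.3028]
tcp_rot: [0.041, 0.999, 0.0, 0.0]
ft_force: [0.9, 0.3, 0.6]
grip_width: 0.092
finger_force: 0.0
```

Run:
```python
from h import *
print(delta([.533,-.036,.27]))
```

```text
(array([-0.21949823, -0.28970359,  0.03286226]), np.float64(85.33520806199206))
```

Request:
nudge_tcp --plan '[{"d":[-0.219, -0.29, 0.033], "twist":-0.2}, {"d":[-0.219, -0.29, 0.033], "twist":-0.2}, {"d":[-0.219, -0.29, 0.033], "twist":-0.2}, {"d":[-0.219, -0.29, 0.033], "twist":-0.2}, {"d":[-0.219, -0.29, 0.033], "twist":-0.2}, {"d":[-0.219, -0.29, 0.033], "twist":-0.2}, {"d":[-0.219, -0.29, 0.033], "twist":-0.2}, {"d":[-0.219, -0.29, 0.033], "twist":-0.2}]'

```text
t: 1.58
tool_pos: [0.5107, -0.0021, 0.2732]
tcp_rot: [-0.059, 0.998, 0.0, 0.0]
ft_force: [0.2, -0.6, -0.1]
grip_width: 0.0921
finger_force: 0.0
```

Request:
nudge_tcp --plan '[{"d":[-0.01, -0.018, 0]}, {"d":[-0.01, -0.018, 0]}, {"d":[-0.01, -0.018, 0]}]'

```text
t: 1.83
tool_pos: [0.5221, -0.0173, 0.2731]
tcp_rot: [-0.058, 0.998, 0.0, -0.0]
ft_force: [0.2, 0.2, -0.1]
grip_width: 0.0918
finger_force: 0.0
```

Run:
```python
from h import *
print(delta([.533,-.036,.27]))
W=env.snapshot("wrist");cv2.imwrite("pics/w1.png",W["color"][:,:,::-1]);print(W["fx"],-np.array(W["R"]).T@W["t"],W["R"])
for X in[(.531,-.0345,.085),(.529,-.0385,.086)]:print(proj(W,np.array(X)))
```

```text
(array([-0.00865642, -0.01982337,  0.00306156]), np.float64(96.6618584209307))
389.7429880852447 [ 0.44787962 -0.02591133  0.35459382] [[-1.16919576e-01  9.93141044e-01  8.24363033e-04]
 [ 9.57839101e-01  1.12544161e-01  2.64344602e-01]
 [ 2.62438697e-01  3.16966660e-02 -9.64427940e-01]]
[288.27870921 248.43482449]
[282.92685547 245.56792232]
```

View pics/w1.png

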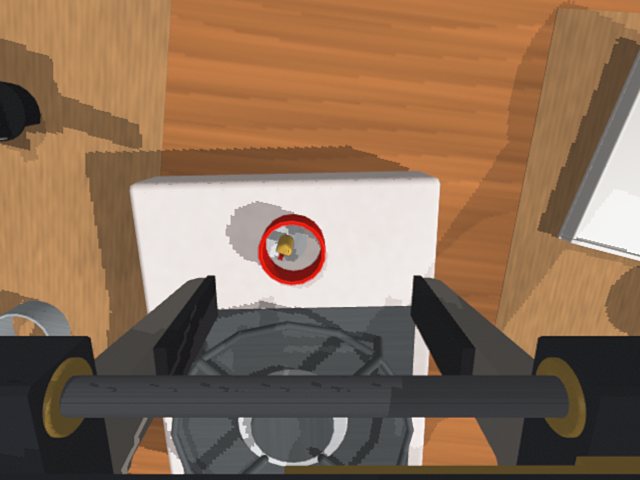

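The wrist view shows the cutter rim centred near (292,248), the brass tip near (287,243) and the red mark near (282,257). I'll measure these properly, with a crop.

Run:
```python
from h import *
W=env.snapshot("wrist");im=W["color"].astype(int);r,g,b=im[...,0],im[...,1],im[...,2]
c=blob((r>90)&(g<60)&(b<60),(240,200,350,300));e=cv2.fitEllipse(cv2.convexHull(c));print(e,ray(W,e[0],.085),cv2.boundingRect(c))
top=blob((r>150)&(g<60)&(b<60),(240,200,350,300));print(cv2.fitEllipse(cv2.convexHull(top)))
cv2.imwrite("pics/w1c.png",cv2.resize(W["color"][205:290,250:335],None,fx=7,fy=7,interpolation=cv2.INTER_CUBIC)[:595,:,::-1])
```

```text
((290.6007385253906, 249.54391479492188), (66.54917907714844, 69.69525909423828), 12.533859252929688) [ 0.53127829 -0.03174183  0.085     ] (257, 215, 66, 70)
((290.72491455078125, 251.7598876953125), (63.79652404785156, 67.83196258544922), 79.65199279785156)
```

View pics/w1c.png

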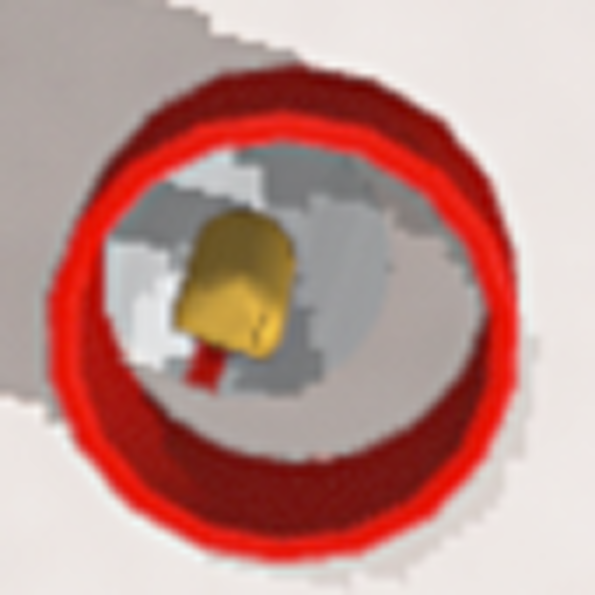

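Rim centre is (290.4,253.1). The flat's lower edge faces down-left in the image, which puts the spindle's x at about -12° world.

Run:
```python
from h import *
W=env.snapshot("wrist")
c=ray(W,(290.4,253.1),.085);print(c,ray(W,(284.3,250.4),.086));print(delta([c[0],c[1],.152]))
```

```text
[ 0.53389907 -0.0310644   0.085     ] [ 0.53207303 -0.03561999  0.086     ]
(array([-0.01050893, -0.01698428,  0.12141002]), np.float64(96.85155281614607))
```

Request:
nudge_tcp --plan '[{"d":[-0.0095, -0.0185, 0]}, {"d":[-0.0095, -0.0185, 0.03]}, {"d":[-0.0095, -0.0185, 0.06]}, {"d":[-0.0095, -0.0185, 0.09]}, {"d":[-0.0095, -0.0185, 0.11]}, {"d":[-0.0095, -0.0185, 0.12]}, {"d":[-0.0095, -0.0185, 0.12]}, {"d":[-0.0095, -0.0185, 0.12]}]'

```text
t: 2.65
tool_pos: [0.5338, -0.0333, 0.1542]
tcp_rot: [-0.06, 0.998, -0.0, 0.0]
ft_force: [0.3, -0.8, 0.7]
grip_width: 0.0917
finger_force: 0.0
```

Request:
nudge_tcp --plan '[{}, {}, {}, {}, {}, {}, {}, {}]' --aperture 0.03

```text
t: 3.32
tool_pos: [0.5338, -0.034, 0.1536]
tcp_rot: [-0.059, 0.998, 0.0, 0.0]
ft_force: [0.1, 1.0, 3.3]
grip_width: 0.05
finger_force: 30.0
```

Request:
nudge_tcp --plan '[{"d":[0, 0, -0.03]}, {"d":[0, 0, -0.06]}, {"d":[0, 0, -0.09]}, {"d":[0, 0, -0.1]}, {"d":[0, 0, -0.1]}]'

```text
t: 3.73
tool_pos: [0.5353, -0.0344, 0.2565]
tcp_rot: [-0.059, 0.998, -0.001, 0.003]
ft_force: [-0.0, -0.7, -0.8]
grip_width: 0.0496
finger_force: 30.0
```

Run:
```python
from h import *
print(delta([.44,.288,.27]),env.state()["grip_width"])
```

```text
(array([ 0.05646541,  0.33139221, -0.01471658]), np.float64(96.77588201560707)) 0.049629889363529994
```

Request:
nudge_tcp --plan '[{"d":[0.056, 0.332, 0], "twist":0.24}, {"d":[0.056, 0.332, 0], "twist":0.24}, {"d":[0.056, 0.332, 0], "twist":0.24}, {"d":[0.056, 0.332, 0], "twist":0.24}, {"d":[0.056, 0.332, 0], "twist":0.24}, {"d":[0.056, 0.332, 0], "twist":0.24}, {"d":[0.056, 0.332, 0], "twist":0.24}, {"d":[0.056, 0.332, 0], "twist":0.24}]'

```text
t: 4.4
tool_pos: [0.4393, 0.2825, 0.2508]
tcp_rot: [0.061, 0.998, -0.001, -0.002]
ft_force: [0.8, -0.9, -1.0]
grip_width: 0.0493
finger_force: 30.0
```

Request:
nudge_tcp --plan '[{}, {}]'

```text
t: 4.57
tool_pos: [0.4395, 0.2823, 0.251]
tcp_rot: [0.059, 0.998, -0.001, -0.002]
ft_force: [0.2, -0.1, -0.3]
grip_width: 0.0496
finger_force: 30.0
```

Run:
```python
from h import *
print(delta([.44,.288,.12]))
T=env.snapshot("top");W=env.snapshot("wrist")
cv2.imwrite("pics/tw2.png",np.hstack([cv2.resize(W["color"],(440,330)),T["color"][180:510,80:420]])[:,:,::-1] if 0 else cv2.resize(np.hstack([W["color"],T["color"]]),(800,300))[:,:,::-1])
```

```text
(array([-0.00028064,  0.00594655,  0.13093939]), np.float64(83.26922154399779))
```

View pics/tw2.png

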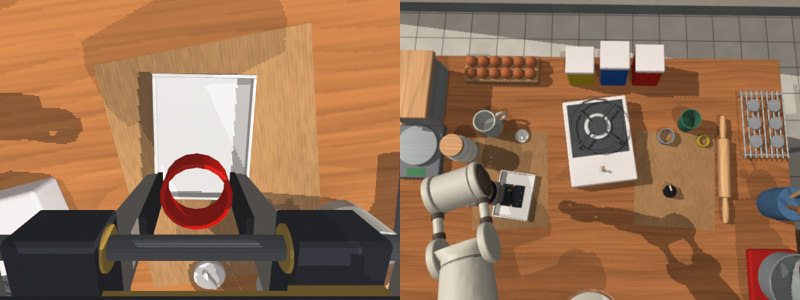

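The wrist view shows the cutter held level, with the tray beneath it. The top view puts the gripper over the tray's middle. Lowering now.

Request:
nudge_tcp --plan '[{"d":[0, 0.006, 0.04]}, {"d":[0, 0.006, 0.08]}, {"d":[0, 0.006, 0.11]}, {"d":[0, 0.006, 0.13]}, {"d":[0, 0.006, 0.14]}, {"d":[0, 0.006, 0.147]}, {"d":[0, 0.006, 0.15]}, {"d":[0, 0.006, 0.151]}]'

```text
t: 5.33
tool_pos: [0.4429, 0.2867, 0.103]
tcp_rot: [0.061, 0.998, 0.0, 0.001]
ft_force: [0.1, -0.6, 0.1]
grip_width: 0.0497
finger_force: 30.0
```

Request:
nudge_tcp --plan '[{}, {}]'

```text
t: 5.5
tool_pos: [0.443, 0.2872, 0.1037]
tcp_rot: [0.061, 0.998, 0.0, 0.001]
ft_force: [1.3, 0.5, -0.5]
grip_width: 0.0497
finger_force: 30.0
```

Request:
nudge_tcp --plan '[{"d":[0, 0, 0.003]}, {"d":[0, 0, 0.005]}, {"d":[0, 0, 0.005]}]'

```text
t: 5.75
tool_pos: [0.4423, 0.2872, 0.0977]
tcp_rot: [0.061, 0.998, 0.0, 0.0]
ft_force: [0.2, -0.1, 0.1]
grip_width: 0.0494
finger_force: 30.0
```

Request:
nudge_tcp --plan '[{}, {}, {}, {}, {}]' --aperture 0.068

```text
t: 6.17
tool_pos: [0.442, 0.287, 0.0974]
tcp_rot: [0.061, 0.998, -0.0, -0.0]
ft_force: [-0.0, 0.4, 0.5]
grip_width: 0.0682
finger_force: 0.0
```

Request:
nudge_tcp --plan '[{"d":[0, 0, -0.04]}, {"d":[0, 0, -0.08]}, {"d":[0, 0, -0.12]}, {"d":[0, 0, -0.16]}, {"d":[0, 0, -0.17]}, {"d":[0, 0, -0.17]}]' --aperture 0.092

```text
t: 6.67
tool_pos: [0.4439, 0.2877, 0.2717]
tcp_rot: [0.061, 0.998, 0.002, 0.004]
ft_force: [-0.4, 0.8, -0.1]
grip_width: 0.0917
finger_force: 0.0
```

Run:
```python
from h import *
print(delta([.52,-.035,.27]))
T=env.snapshot("top");W=env.snapshot("wrist")
for n,S in(("t",T),("w",W)):
    im=S["color"].astype(int);m=(im[...,0]>90)&(im[...,1]<60)&(im[...,2]<60)
    c=blob(m,(130,250,240,370) if n=="t" else None);print(n,cv2.boundingRect(c),ray(S,cv2.minAreaRect(c)[0],.029))
```

```text
(array([-0.1146951 , -0.3111344 ,  0.00142436]), np.float64(83.02986257831185))
t (192, 317, 1, 1) [0.42837825 0.26101396 0.029     ]
w (286, 191, 56, 59) [0.44077424 0.28765442 0.029     ]
```

Request:
nudge_tcp --plan '[{"d":[-0.115, -0.311, 0], "twist":-0.2}, {"d":[-0.115, -0.311, 0], "twist":-0.2}, {"d":[-0.115, -0.311, 0], "twist":-0.2}, {"d":[-0.115, -0.311, 0], "twist":-0.2}, {"d":[-0.115, -0.311, 0], "twist":-0.2}, {"d":[-0.115, -0.311, 0], "twist":-0.2}, {"d":[-0.115, -0.311, 0], "twist":-0.2}, {"d":[-0.115, -0.311, 0], "twist":-0.2}]'

```text
t: 7.43
tool_pos: [0.5163, -0.0344, 0.264]
tcp_rot: [-0.039, 0.999, 0.001, -0.003]
ft_force: [0.6, 0.9, -0.5]
grip_width: 0.0922
finger_force: 0.0
```

Request:
nudge_tcp --plan '[{}, {}, {}]'

```text
t: 7.68
tool_pos: [0.5166, -0.0321, 0.2649]
tcp_rot: [-0.039, 0.999, 0.001, -0.002]
ft_force: [-0.7, 0.1, 0.1]
grip_width: 0.0916
finger_force: 0.0
```

Run:
```python
from h import *
W=env.snapshot("wrist");X=np.array([.531,-.037,.086]);p=proj(W,X).astype(int);x,y=p-[40,40];print(x,y)
cv2.imwrite("pics/w3c.png",cv2.resize(W["color"][y:y+75,x:x+80],None,fx=8,fy=8,interpolation=cv2.INTER_CUBIC)[:,:,::-1])
np.savez("W3.npz",**{k:W[k] for k in("R","t","fx","fy","cx","cy","color")}); print(env.state()["tool_pos"],env.state()["tcp_rot"])
```

```text
264 222
[ 0.51670524 -0.03156699  0.26546465] [-3.95090497e-02  9.99217350e-01  8.10909277e-04 -1.75063490e-03]
```

View pics/w3c.png

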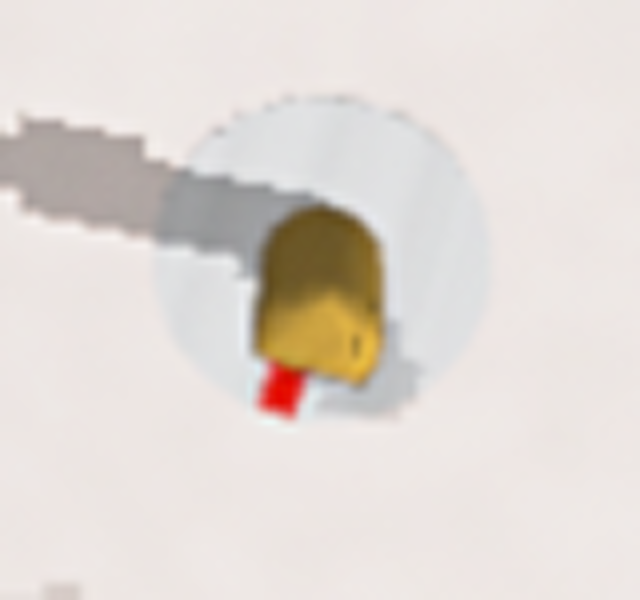

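The disc is a full ellipse centred at (304.3,254.0), with the red mark at (299.1,270.8). The flat's edge agrees with the mark.

Run:
```python
from h import *
W=dict(np.load("W3.npz"))
im=W["color"].astype(int);r,g,b=im[...,0],im[...,1],im[...,2]
m=((r>110)&(g<60)&(b<60)).astype(np.uint8);m[:240]=0;m[300:]=0;c=blob(m,(280,250,330,290));M=cv2.moments(c);u=(M["m10"]/M["m00"],M["m01"]/M["m00"]);print(u)
for z in(.06,.062):
    d=ray(W,(304.3,254.0),z);k=ray(W,u,z);print(d,k,np.degrees(np.arctan2(*(k-d)[1::-1])),np.linalg.norm(k-d))
    for q in((283.3,254),(325.3,254)):print(ray(W,q,z))
a,bb=ray(W,(264+262/8,222+360/8),.086),ray(W,(264+360/8,222+384/8),.086);print(np.degrees(np.arctan2(*(bb-a)[1::-1]))-90)
print(proj(W,d+[0,0,.024]), "tip px in crop", (proj(W,d+[0,0,.024])-[264,222])*8)
# top
T=env.snapshot("top");print(delta([.462,-.287,.23]))
```

```text
(298.9206349206349, 270.07936507936506)
[ 0.53271625 -0.03758072  0.06      ] [ 0.54613125 -0.04081321  0.06      ] -13.547791710189015 0.013798955859897656
[ 0.5339742 -0.0537083  0.06     ]
[ 0.53145797 -0.02144896  0.06      ]
[ 0.53208588 -0.03758348  0.062     ] [ 0.54540729 -0.04079342  0.062     ] -13.54779171018903 0.013702699075471683
[ 0.53333505 -0.05359856  0.062     ]
[ 0.53083638 -0.02156425  0.062     ]
-10.09780256253481
[303.57374053 264.2076369 ] tip px in crop [316.58992423 337.66109518]
(array([ 0.07505399, -0.25056635,  0.03583622]), np.float64(94.57728398228944))
```

Wrist, top and hob geometry put the spindle within 3 mm of each other: about (0.531,-0.038), yaw about -12°. Now to the knob.

Request:
nudge_tcp --plan '[{"d":[0.075, -0.25, 0], "twist":-0.216}, {"d":[0.075, -0.25, 0], "twist":-0.216}, {"d":[0.075, -0.25, 0], "twist":-0.216}, {"d":[0.075, -0.25, 0], "twist":-0.216}, {"d":[0.075, -0.25, 0], "twist":-0.216}, {"d":[0.075, -0.25, 0], "twist":-0.216}, {"d":[0.075, -0.25, 0.0], "twist":-0.216}, {"d":[0.075, -0.25, 0.0], "twist":-0.216}]'

```text
t: 8.45
tool_pos: [0.4619, -0.2898, 0.2671]
tcp_rot: [-0.145, 0.989, -0.0, -0.0]
ft_force: [0.5, -0.8, 0.0]
grip_width: 0.0918
finger_force: 0.0
```

Request:
nudge_tcp --plan '[{}, {}]'

```text
t: 8.62
tool_pos: [0.463, -0.2859, 0.267]
tcp_rot: [-0.148, 0.989, 0.001, -0.0]
ft_force: [-0.7, -0.1, -0.0]
grip_width: 0.0919
finger_force: 0.0
```

Run:
```python
from h import *
W=env.snapshot("wrist");X=np.array([.461,-.2875,.03]);p=proj(W,X).astype(int);x,y=p-[50,40];print(x,y)
cv2.imwrite("pics/w4c.png",cv2.resize(W["color"][y:y+75,x:x+100],None,fx=8,fy=8,interpolation=cv2.INTER_CUBIC)[:,:,::-1])
np.savez("W4.npz",**{k:W[k] for k in("R","t","fx","fy","cx","cy","color")}); print(env.state()["tool_pos"],env.state()["tcp_rot"])
```

```text
262 180
[ 0.46303803 -0.28579021  0.26711819] [-1.47845191e-01  9.89010394e-01  4.83936838e-04 -7.72532650e-05]
```

View pics/w4c.png

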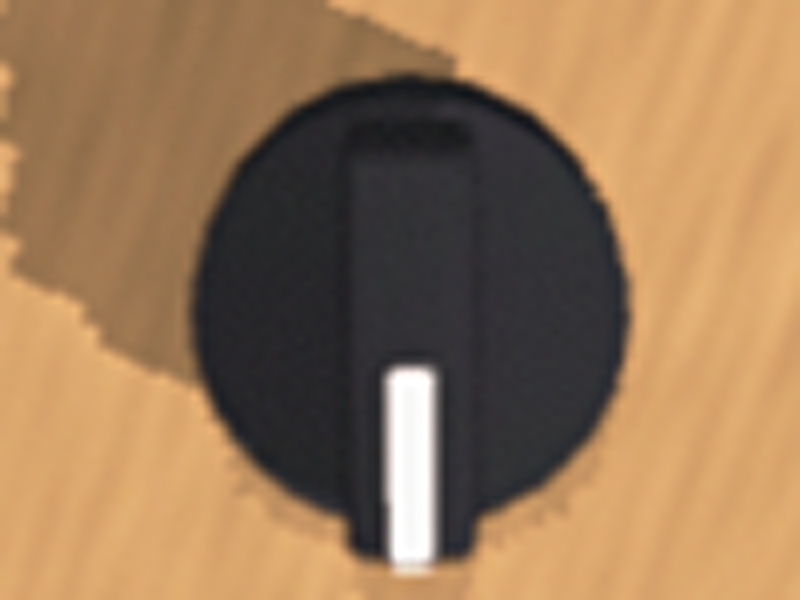

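The bar stands vertical in the crop, so it is already aligned with the tool. The bar top's middle is at crop (411,357), full (313.4,224.6), and the pointer runs down from there.

Run:
```python
from h import *
W=dict(np.load("W4.npz"))
q=ray(W,(313.4,224.6),.04);e1=ray(W,(313.4,180+155/8),.04);e2=ray(W,(313.4,180+560/8),.04);print(q,np.linalg.norm(e2-e1),np.degrees(np.arctan2(*(e2-e1)[1::-1])))
print(delta([q[0],q[1],.112]))
```

```text
[ 0.46153321 -0.28614288  0.04      ] 0.04229967101516134 17.009830988991865
(array([ 1.54066112e-03, -4.92045178e-05,  1.55118227e-01]), np.float64(107.0041473849952))
```

Request:
nudge_tcp --plan '[{"d":[0.0015, 0, 0.04]}, {"d":[0.0015, 0, 0.08]}, {"d":[0.0015, 0, 0.11]}, {"d":[0.0015, 0, 0.13]}, {"d":[0.0015, 0, 0.145]}, {"d":[0.0015, 0, 0.15]}, {"d":[0.0015, 0, 0.155]}, {"d":[0.0015, 0, 0.155]}]' --aperture 0.06

```text
t: 9.33
tool_pos: [0.4614, -0.2874, 0.1123]
tcp_rot: [-0.147, 0.989, 0.0, -0.0]
ft_force: [-0.6, -0.5, -0.1]
grip_width: 0.06
finger_force: 0.0
```

Request:
nudge_tcp --plan '[{}, {}, {}]'

```text
t: 9.58
tool_pos: [0.4616, -0.2887, 0.1136]
tcp_rot: [-0.147, 0.989, -0.001, 0.001]
ft_force: [0.4, -0.4, -1.0]
grip_width: 0.0601
finger_force: 0.0
```

Request:
nudge_tcp --plan '[{}, {}, {}, {}, {}, {}, {}]' --aperture 0.0

```text
t: 10.17
tool_pos: [0.461, -0.2883, 0.1124]
tcp_rot: [-0.147, 0.989, 0.0, -0.0]
ft_force: [0.4, -0.7, 0.8]
grip_width: 0.0156
finger_force: 0.2
```

Request:
nudge_tcp --plan '[{"d":[0, 0, -0.04]}, {"d":[0, 0, -0.08]}, {"d":[0, 0, -0.12]}, {"d":[0, 0, -0.12]}, {"d":[0, 0, -0.12]}]'

```text
t: 10.58
tool_pos: [0.4622, -0.2894, 0.2354]
tcp_rot: [-0.147, 0.989, -0.003, 0.002]
ft_force: [-0.0, 0.4, -1.6]
grip_width: 0.0134
finger_force: 29.9
```

Run:
```python
from h import *
W=env.snapshot("wrist")
from scipy.spatial.transform import Rotation as Ro
st=env.state();g=st["tool_pos"]+Ro.from_quat(st["tcp_rot"]).as_matrix()[:,2]*.07
p=proj(W,g).astype(int);x,y=p-[50,40];print(p,x,y,delta([.531,-.038,.233]))
cv2.imwrite("pics/w5c.png",cv2.resize(W["color"][y-20:y+100,x-30:x+130],None,fx=5,fy=5,interpolation=cv2.INTER_CUBIC)[:,:,::-1])
np.savez("W5.npz",**{k:W[k] for k in("R","t","fx","fy","cx","cy","color")})
```

```text
[316 308] 266 268 (array([-0.13945077,  0.2194046 , -0.00033442]), np.float64(106.85757248639682))
```

View pics/w5c.png

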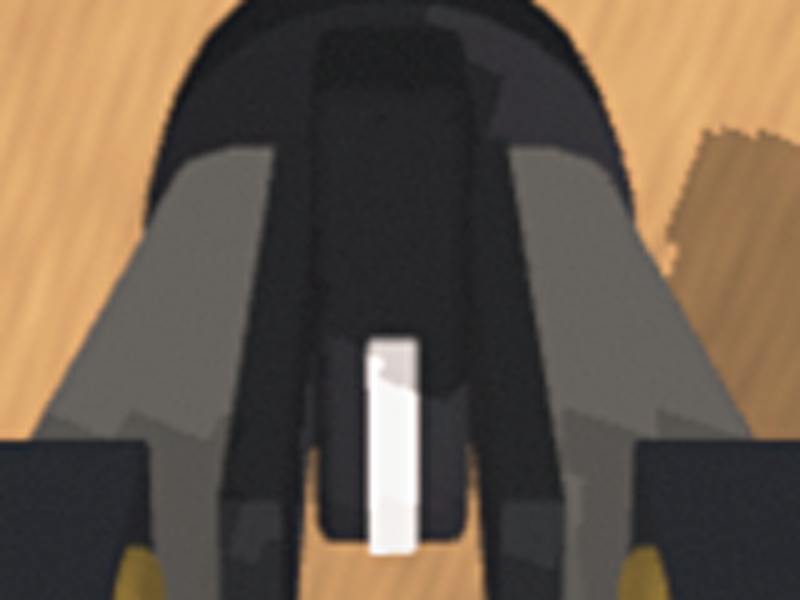

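The knob is held upright by the bar, centred between the pads, with its pointer at crop x 392. Next I'll work out the knob's offset from the tool axis using the pointer's inner end.

Run:
```python
from h import *
W=dict(np.load("W5.npz"));W4=dict(np.load("W4.npz"))
q4=ray(W4,(313.4,226.0),.04);k4=ray(W4,(313.4,224.6),.04);off=q4-k4
for z in(.161,.163):
    q=ray(W,(314.4,316.),z);k=q-off;print(k, "knob rel tool(x,y)",-delta(k)[0], env.state()["tool_pos"])
print(delta([.531,-.038,.233]))
```

```text
[ 0.46460534 -0.28859671  0.161     ] knob rel tool(x,y) [ 0.00319432  0.00109076 -0.07182466] [ 0.46116787 -0.28841656  0.23282149]
[ 0.46363494 -0.28888363  0.163     ] knob rel tool(x,y) [ 0.00218362  0.00108613 -0.06982405] [ 0.46116787 -0.28841656  0.23282149]
(array([-0.13945077,  0.2194046 , -0.00033442]), np.float64(106.85757248639682))
```

Comparing spindle minus knob within each camera (0.070, 0.249) cancels the calibration bias. The tool target is therefore the grasp pose plus that, (0.5314,-0.0395), with tool y at 78°.

Run:
```python
from h import *
print(delta([.5314,-.0395,.233]))
```

```text
(array([-0.13939859,  0.21785307, -0.00033275]), np.float64(106.85757248639682))
```

Request:
nudge_tcp --plan '[{"d":[-0.139, 0.218, 0], "twist":0.5}, {"d":[-0.139, 0.218, 0], "twist":0.5}, {"d":[-0.139, 0.218, 0], "twist":0.5}, {"d":[-0.139, 0.218, 0], "twist":0.5}, {"d":[-0.139, 0.218, 0], "twist":0.5}, {"d":[-0.139, 0.218, 0], "twist":0.5}, {"d":[-0.139, 0.218, 0], "twist":0.5}, {"d":[-0.139, 0.218, 0], "twist":0.5}]'

```text
t: 11.3
tool_pos: [0.53, -0.0349, 0.2297]
tcp_rot: [0.1, 0.995, 0.001, -0.002]
ft_force: [0.2, -0.5, -0.6]
grip_width: 0.0139
finger_force: 29.9
```

Request:
nudge_tcp --plan '[{}, {}, {}, {}]'

```text
t: 11.63
tool_pos: [0.5305, -0.0406, 0.2319]
tcp_rot: [0.104, 0.995, -0.0, -0.0]
ft_force: [0.6, -0.4, -0.2]
grip_width: 0.014
finger_force: 29.9
```

Run:
```python
from h import *
print(delta([.5314,-.0395,.213]))
```

```text
(array([-0.00071591,  0.00123194,  0.01891323]), np.float64(78.09544014199086))
```

Request:
nudge_tcp --plan '[{"d":[-0.0005, 0.001, 0.012]}, {"d":[-0.0005, 0.001, 0.024]}, {"d":[-0.0005, 0.001, 0.024]}, {"d":[-0.0005, 0.001, 0.024]}]'

```text
t: 11.97
tool_pos: [0.5305, -0.0384, 0.2067]
tcp_rot: [0.103, 0.995, 0.0, -0.002]
ft_force: [0.1, 0.0, -0.8]
grip_width: 0.0138
finger_force: 29.9
```

Request:
nudge_tcp --plan '[{}, {}]'

```text
t: 12.13
tool_pos: [0.5317, -0.0385, 0.2087]
tcp_rot: [0.103, 0.995, -0.0, 0.0]
ft_force: [0.6, 1.1, -0.0]
grip_width: 0.0136
finger_force: 29.9
```

Request:
nudge_tcp --plan '[{}, {}]'

```text
t: 12.3
tool_pos: [0.5318, -0.0385, 0.2088]
tcp_rot: [0.103, 0.995, -0.0, 0.0]
ft_force: [-0.0, 0.7, -0.2]
grip_width: 0.0139
finger_force: 29.9
```

Run:
```python
from h import *
print(delta([.5314,-.0395,.199]))
S=env.snapshot("side");x,y=proj(S,np.array([.53,-.038,.09])).astype(int)
W=env.snapshot("wrist")
cv2.imwrite("pics/s6.png",np.hstack([cv2.resize(S["color"][y-40:y+35,x-50:x+50],None,fx=4,fy=4,interpolation=cv2.INTER_CUBIC),cv2.resize(W["color"],(400,300))])[:,:,::-1])
```

```text
(array([ 0.00017528, -0.00103367,  0.0098426 ]), np.float64(78.20938418225236))
```

View pics/s6.png

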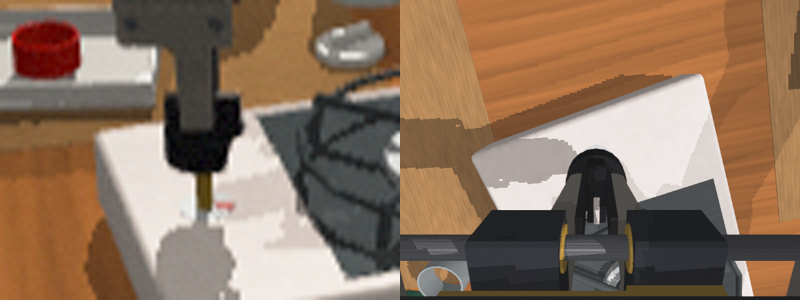

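The side crop shows the knob just above the spindle (brass at crop x≈204, skirt about 166–231). The red cutter lies in the tray. I'll measure the x offset in this view.

Run:
```python
from h import *
S=env.snapshot("side");im=S["color"].astype(int);x,y=proj(S,np.array([.53,-.038,.09])).astype(int);print(x,y)
d=im.max(2)<75
for v in range(y-14,y+4):
    c=np.where(d[v,x-16:x+12])[0]+x-16;print(v,c.min() if len(c) else 0,c.max() if len(c) else 0,end=' | ')
br=(im[...,0]-im[...,2]>45)&(im[...,0]<200);print()
for v in range(y,y+14):
    c=np.where(br[v,x-9:x+10])[0]+x-9;print(v,c,end=' | ')
for X in[(.5314,-.0395,.096),(.5314,-.0395,.075),(.5364,-.0395,.096)]:print(proj(S,np.array(X)))
```

```text
296 236
222 287 305 | 223 287 305 | 224 287 305 | 225 287 305 | 226 287 305 | 227 287 306 | 228 287 306 | 229 287 305 | 230 287 303 | 231 287 303 | 232 288 302 | 233 288 302 | 234 288 302 | 235 288 302 | 236 288 302 | 237 289 301 | 238 291 301 | 239 295 298 | 
236 [] | 237 [] | 238 [] | 239 [] | 240 [296 297 298] | 241 [296 297 298] | 242 [295 296 297 298] | 243 [295 296 297 298] | 244 [295 296 297 298] | 245 [296 297 298] | 246 [296 297 298] | 247 [296 297 298 300 303] | 248 [] | 249 [] | [297.05833714 234.71696657]
[297.45685039 242.40080158]
[299.15256643 234.53784297]
```

In the side view the skirt's left edge (287) plus half of its 20 px width gives 297. The spindle is at 297 as well, so they are aligned. I'll descend gently.

Request:
nudge_tcp --plan '[{"d":[0, -0.0005, 0.005]}, {"d":[0, -0.0005, 0.009]}, {"d":[0, -0.0005, 0.013]}, {"d":[0, -0.0005, 0.016]}, {"d":[0, -0.0005, 0.016]}, {"d":[0, -0.0005, 0.016]}]'

```text
t: 12.95
tool_pos: [0.5311, -0.0385, 0.1917]
tcp_rot: [0.103, 0.995, 0.001, -0.001]
ft_force: [0.5, 2.9, -2.6]
grip_width: 0.0137
finger_force: 29.9
```

Request:
nudge_tcp --plan '[{"d":[0, 0.001, 0.003]}, {"d":[0, 0.001, 0.006]}, {"d":[0, 0.001, 0.009]}, {"d":[0, 0.001, 0.009]}, {"d":[0, 0.001, 0.009]}]'

```text
t: 13.37
tool_pos: [0.5315, -0.0381, 0.1831]
tcp_rot: [0.103, 0.995, -0.0, -0.0]
ft_force: [-0.4, 1.0, -1.6]
grip_width: 0.0137
finger_force: 29.9
```

Request:
nudge_tcp --plan '[{"d":[0, 0, 0.002]}, {"d":[0, 0, 0.004]}, {"d":[0, 0, 0.004]}]'

```text
t: 13.62
tool_pos: [0.5318, -0.038, 0.1797]
tcp_rot: [0.103, 0.995, -0.0, 0.0]
ft_force: [-1.6, 2.1, 3.8]
grip_width: 0.0137
finger_force: 29.9
```

Request:
nudge_tcp --plan '[{"d":[0, 0, 0.002]}, {"d":[0, 0, 0.004]}, {"d":[0, 0, 0.006]}, {"d":[0, 0, 0.006]}, {"d":[0, 0, 0.006]}]'

```text
t: 14.03
tool_pos: [0.5319, -0.038, 0.1747]
tcp_rot: [0.103, 0.995, -0.0, 0.0]
ft_force: [-4.4, 1.3, 10.2]
grip_width: 0.0134
finger_force: 30.0
```

Request:
nudge_tcp --plan '[{"d":[0, 0, 0.001]}, {"d":[0, 0, 0.002]}, {"d":[0, 0, 0.002]}, {"d":[0, 0, 0.002]}]'

```text
t: 14.37
tool_pos: [0.5322, -0.0381, 0.1744]
tcp_rot: [0.102, 0.995, -0.0, 0.0]
ft_force: [-9.1, 2.1, 21.1]
grip_width: 0.014
finger_force: 30.0
```

Request:
nudge_tcp --plan '[{"d":[0.0008, 0, 0]}, {"d":[0.0008, 0, 0]}, {"d":[0.0008, 0, 0]}]'

```text
t: 14.62
tool_pos: [0.5319, -0.038, 0.1744]
tcp_rot: [0.103, 0.995, -0.0, 0.001]
ft_force: [-7.6, 1.7, 18.7]
grip_width: 0.0139
finger_force: 30.0
```

Run:
```python
from h import *
S=env.snapshot("side");T=env.snapshot("top")
im=S["color"].astype(int);c=blob((im[...,0]>90)&(im[...,1]<60)&(im[...,2]<60),(215,180,300,235));print(cv2.boundingRect(c),proj(S,np.array([.441,.288,.0165])))
```

```text
(249, 201, 17, 15) [257.28055649 208.12518519]
```

The cutter is in the tray where I put it down. The knob is at the stop: 19 N against the spring's 10 N, and 25 mm below first contact. Handing in.

```bash
python3 -c "
from station import env
print(env.hand_in())"
```

```text
the job is handed in; nothing more can be done
None
```

The job is handed in: the red cutter lies flat in the tray, and the gripper is holding the knob aligned, fully home on the spindle and pressed to the stop; no verdict came back.

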